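# Nest the gearbox cover against both fences and hold it

### The job

Pick up the red-brown gearbox cover by its boss, set it flat on the bed of the dark locating nest with its two bright machined edges towards the two steel fences, and press it firmly into the corner so that it touches both fences at once. Finish while still gripping the boss and pressing the cover into the corner: do not let go. Leave the worm gear, locating pin, tapping tool and spacer ring where they lie.

Things in the scene. Friction and masses are not known exactly. Their poses are not given: they have to be found in the camera images.
- cover_boss (a point): Loose red-brown gearbox cover, about 0.7 kg: flange 110 (own x) x 100 (y) x 10 mm thick, with a solid block boss centred on top, 50 (x) x 36 (y) x 42 mm high (its top 52 mm above the underside). Grip the boss across its 36 mm, along own y. Flange edges on the +x and +y sides are bright steel, the others red-brown. This point: boss centre line, 32 mm above the underside; axes the cover's, z up.
- cover_corner (a point): The cover's corner where its two bright edges meet, on the underside: 55 mm along own +x and 50 mm along own +y from the cover's centre. Same axes as the cover.
- nest: Locating nest, fixed to the bench: a dark iron bed plate 150 (x) x 140 (y) x 12 mm high with two bright steel fences on top. Origin at the centre of its underside, z up; the bed's top is 12 mm above it. A cover touching both fences is centred over this origin with its axes parallel to the nest's. Bed and fence faces are oiled (friction with the cover about 0.2).
- fence_far: Rigid steel fence along the nest's +x edge, standing 20 mm above the bed (32 mm above the bench), 75 mm long in y, 20 mm thick. Its contact face looks to the nest's -x, 55 mm from the nest's origin. Origin at the centre of its underside, axes as the nest.
- fence_left: Rigid steel fence along the nest's +y edge, standing 20 mm above the bed, 85 mm long in x, 20 mm thick. Its contact face looks to the nest's -y, 50 mm from the nest's origin. Origin at the centre of its underside, axes as the nest.
- nest_corner (a point): The point on the bed's top surface where the planes of the two fence faces meet (the fences stop a little short of it): the cover's bright corner belongs here. Axes as the nest.
- worm_gear: Bystander: bronze worm gear lying flat, 88 mm across, 28 mm high with its hub. Origin at the centre of its underside.
- locating_pin: Bystander: hardened steel locating pin standing upright, 60 mm tall with a 26 mm head. Origin at the centre of its foot.
- tapping_tool: Bystander: steel tapping tool with a black rubber tip, lying along its own x, about 175 mm long and 25 mm high. Origin near its middle, at the bench.
- spacer_ring: Bystander: olive enamel spacer ring lying flat, 68 mm across, 14 mm high. Origin at the centre of its underside.
Mind the look-alikes: they are no part of the job. Of the things that look like the part that bears cover_boss, take the one that is farthest to the robot's left at the start. Leave any yellow look-alike of the nest alone.

How it is judged:
By the outcome, as a careful person would: the job done as asked, in the order asked, and still so for the second after the job is handed in, while the arm keeps its last pose, push and grip.
It also fails if it takes over 48 s, if anything falls off the work surface, if the arm or the gripper's body presses on something with over 40 N, if the wrist force passes 120 N, or if a joint passes its speed limit or range.

### The arm

A 6-joint arm with a two-finger parallel gripper is mounted at the origin on the work surface. World frame = base frame: x ahead of the robot, y to its left, z up, the work surface at z = 0. Lengths are in m, angles in degrees, forces in N, time in s.
With the tool pointing down it reaches from about 0.4 to 0.825 m from the base axis. Payload 7 kg.
Tool frame: the origin (TCP) lies midway between the tips of the shut fingers; the grasp point (between the pads) lies 19 mm behind it; z points along the fingers, y is the line along which they close (so a half turn about z gives the same grasp; the last joint's range is limited). The gripper opens to 88 mm and grips with 3 to 60 N. Pads are 19 mm wide; open, the fingers measure 130 mm over their backs; the gripper's body (78 mm by 193 mm) begins 47 mm behind the grasp point.
Start: joints at [84.231, 20.546, 0.682, 0, -70.136, -16.507], TCP at [0.256, 0.625, 0.227] pointing down, gripper open.
Joint ranges: [-176.03, 176.03], [-82.01, 121.73], [-58.28, 71.71], [-173.87, 95.51], [-174.79, -0.11], [-173.66, 173.66]. Speed limits (degrees/s): [136.94, 136.94, 172.46, 180, 180, 180].

### API

Orientations are given as [roll, pitch, yaw] about the fixed x, y, z axes, in that order (R = Rz(yaw) Ry(pitch) Rx(roll)).
In Python, from plant import r gives the robot as it stands. The module is installed in compiled form; this text tells all that it offers.
- The arm moves only by the tool play_rows, never from a script. Its argument "rows" is a list of rows, each an object with "slide": the shift along the tool's x, y, z as a fraction of full scale, a list of three; "delta_rot": the turn, a rotation vector about the tool's x, y, z as a fraction of full scale, a list of three; "fingers": the opening, from -1 (shut) to 1 (fully open). In form: [{"slide": [x, y, z], "delta_rot": [rx, ry, rz], "fingers": fingers}, ...]. A call has 1 to 8 rows; each row shifts and turns the commanded pose from where the row before left it, along the tool's axes as they then stand; what a row does not reach is not made up. Full scale, the value 1, is 0.15 m for a shift and 0.08 rad for a turn. A row lasts 1/8 s, in which the tool goes at most 62.5 mm and 10.7 degrees, less where a joint would pass 70% of its speed; a pose out of reach is approached as far as the arm can. A call with a number of a shift or a turn outside -1 to 1 is refused whole. A call with a gripper value outside its range is refused whole. The fingers move at their own pace and stop on an object; "squeeze" is the grip in N (left out, the last holds). Time passes only in rows, so rows that do not move let the fingers close. It gives the time, the measured TCP pose, the force, the opening and the grip force at its end, in the units of the state.
- r.get_state(): the state, without advancing time (a new reading comes with each control period).
- r.capture(name): name is "side" or "top"; returns a dict with "image" (400x640x3 uint8, blue, green, red), "fx", "fy", "cx", "cy" (pixels), "distortion" ([k1, k2, p1, p2, k3] as OpenCV has them; the pictures are not rectified), "R" (3x3) and "t" (3): a world point X has camera coordinates R X + t. Camera axes: x right, y down, z forward; pixel columns grow to the right and rows downward; lengths in m; the calibration is good to about 2 mm. A picture is of the moment at which its call begins. There is no depth.
- r.close_job(): hands the job in; it is judged then, once.
The state is a dict: "time_s": time; "joints": joint angles; "qd": joint speeds; "joint_torque": joint torques, N m; "tcp_pos": TCP position; "eef_rot": TCP orientation; "contact_force": force on the tool from outside, world axes, zero at the start; "moment": the same for the moment, N m; "gripper_width": finger opening in m; "gripper_force": force on a finger pad.
Only numpy, scipy, OpenCV 4.12 (cv2) and the standard library are available. Lean on these libraries where they do the work, as an engineer would, in place of code of your own. Each camera call takes 0.05 s, during which the arm holds its last target. There are 200 camera calls.

## Working session

There is one attempt and no reset: what is moved stays moved. The work goes in short steps, Python scripts to look and compute and a tool call to move; the robot and the scene stay as the last step left them, time stands still between calls to the robot, and variables do not carry over. Pictures are saved under pics/ and viewed, at most 10 in all, crops included, and the job is handed in when it is done.

Besides the shell and the picture viewer there is one more tool, called after "Call:" as name(argument=value, ...), one argument or row to a line, values as JSON. play_rows: Moves the arm, as the interface text tells. Shift numbers are shares of 0.15 m and turn numbers shares of 0.08 rad, none past 1 either way. Its arguments: {"type":"object","properties":{"rows":{"type":"array"},"squeeze":{"type":"number"}},"required":["rows"]}

```bash
mkdir -p pics; python3 - <<'E'
from plant import r
import cv2,pickle
for n in("top","side"):
    c=r.capture(n); cv2.imwrite(f"pics/{n}0.png",c["image"]); pickle.dump(c,open(n+"0.pkl","wb"))
    print(n,c["fx"],c["cx"],c["distortion"],c["R"],c["t"])
print(r.get_state())
E
```

```text
top 471.1741388102328 322.7402810232981 [-0.04079103  0.          0.          0.          0.        ] [[-1.53209758e-02 -9.99877828e-01 -3.09772062e-03]
 [-9.87027372e-01  1.56191171e-02 -1.59790521e-01]
 [ 1.59819383e-01  6.09388330e-04 -9.87146085e-01]] [0.02918461 0.54599705 1.38273745]
side 361.9544942509044 321.2783436423209 [-0.03901746  0.          0.          0.          0.        ] [[ 0.8455237  -0.53340388  0.02387415]
 [-0.3038508  -0.51745246 -0.79994853]
 [ 0.43904938  0.66912126 -0.59959351]] [-0.46313229  0.22741245  0.79679792]
{'time_s': 0.1, 'joints': array([ 8.42300615e+01,  2.05858458e+01,  6.42069059e-01, -1.80229993e-02,
       -7.01343714e+01, -1.65060344e+01]), 'qd': array([ 0.06056443,  0.02015216,  0.10560561,  0.14199419, -0.07641432,
       -0.03925753]), 'joint_torque': array([-1.00820806e-03, -5.84162772e+01,  2.93750989e+01,  7.01544151e+00,
        1.02158601e-02, -4.71357362e-05]), 'tcp_pos': array([0.25574151, 0.62424136, 0.22575537]), 'eef_rot': array([ 1.79920258e+02, -5.95950254e-03, -2.22821048e+01]), 'contact_force': array([ 0.14025978,  0.27578276, -0.74336891]), 'moment': array([-0.00383948,  0.03510582, -0.00871889]), 'gripper_force': 0.0, 'gripper_width': 0.08756797824218618}
```

View pics/top0.png

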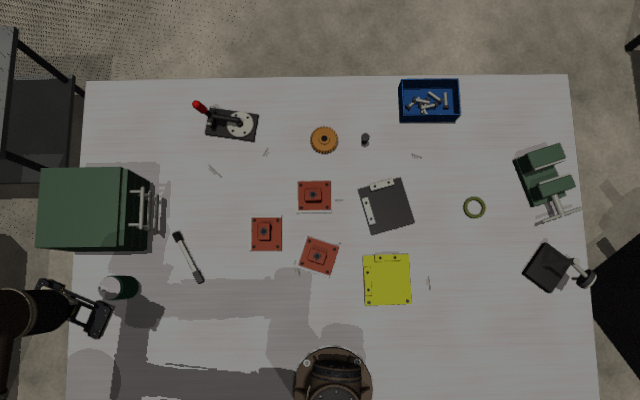

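View pics/side0.png

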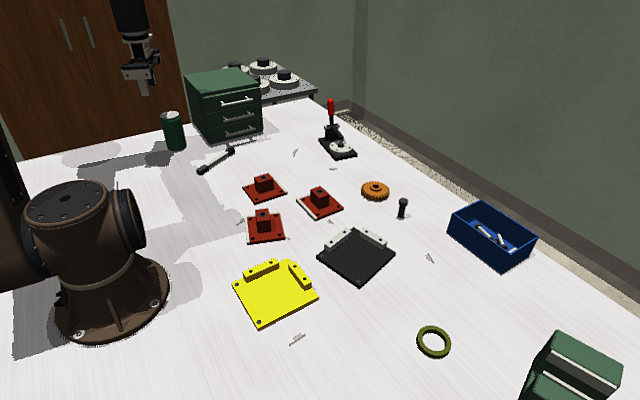

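Top view: there are three red-brown covers, at (315,195), (267,234) and (319,256). The leftmost one (robot +y is image left) is at (267,234). The dark nest is at (386,205) and the yellow look-alike at (387,279). I'll check the choice in a close crop.

```bash
python3 - <<'E'
import pickle,cv2,numpy as np
t=pickle.load(open("top0.pkl","rb"))["image"];s=pickle.load(open("side0.pkl","rb"))["image"]
f=lambda a:cv2.convertScaleAbs(cv2.resize(a,None,fx=6,fy=6,interpolation=cv2.INTER_CUBIC),alpha=1.3)
a=f(t[210:258,243:293]);b=f(t[172:240,352:420]);c=f(s[168:208,236:296])
o=np.zeros((600,800,3),np.uint8)
o[:288,:300]=a;o[:408,360:768]=b;o[330:330+240,:360]=c
cv2.imwrite("pics/crop.png",o)
E
```

```text
(no output)
```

View pics/crop.png

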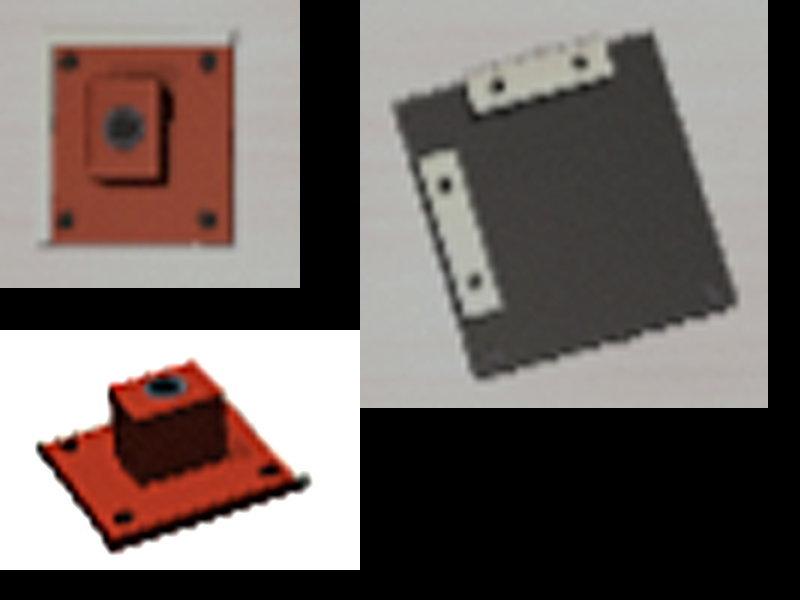

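The chosen cover at (267,234) has its bright edges up (+x) and left (+y), and its boss's long side runs along world x, so its yaw is about 0. The nest's fences are on its top (+x) and left (+y) sides, with yaw about +15°.

```bash
cat >h.py <<'E'
import numpy as np,cv2,pickle
def K(c): return np.array([[c["fx"],0,c["cx"]],[0,c["fy"],c["cy"]],[0,0,1.]])
def plane(c,uv,z):
    n=cv2.undistortPoints(np.float64(uv).reshape(-1,1,2),K(c),np.float64(c["distortion"])).reshape(-1,2)
    d=np.c_[n,np.ones(len(n))]@c["R"]; C=-c["R"].T@c["t"]
    return (C+d*((z-C[2])/d[:,2])[:,None])[:,:2]
def rect(c,mask,z):
    cs=cv2.findContours(mask.astype(np.uint8)*255,cv2.RETR_EXTERNAL,cv2.CHAIN_APPROX_NONE)[0]
    k=max(cs,key=cv2.contourArea).reshape(-1,2)
    return cv2.minAreaRect((plane(c,k,z)*1000).astype(np.float32))
E
python3 - <<'E'
from h import *
for n in("top","side"):
    c=pickle.load(open(n+"0.pkl","rb"));im=c["image"].astype(int)
    b,g,rr=im[...,0],im[...,1],im[...,2]
    red=(rr>1.7*g)&(rr>60); dark=(im.max(2)<85)&(im.max(2)-im.min(2)<20)
    def win(m,x0,x1,y0,y1):
        o=np.zeros(m.shape,bool);o[y0:y1,x0:x1]=m[y0:y1,x0:x1];return o
    if n=="top":
        cr=np.array([[52,46],[233,46],[233,243],[52,243]])/6+[243,210]-.42
        bo=np.array([[88,75],[160,77],[160,181],[88,180]])/6+[243,210]-.42
        ne=np.array([[35,103],[293,35],[375,302],[115,378]])/6+[352,172]-.42
        for q,z in((cr,.01),(bo,.052),(ne,.012)):
            P=plane(c,q,z)*1000;e=np.roll(P,-1,0)-P
            print(P.mean(0),P.round(1).tolist(),np.hypot(*e.T).round(1),np.degrees(np.arctan2(e[:,1],e[:,0])).round(1))
        print(rect(c,win(red,245,289,212,256),.01),rect(c,win(dark,355,418,174,238),.012))
    else:
        m=win(dark,310,400,225,292); print(rect(c,m,.012)); print(rect(c,win(red,238,292,169,206),.01))
        # predicted pixels of fence etc. from estimates come later
E
```

```text
[456.29141357 195.46323048] [[507.6, 242.3], [506.1, 149.0], [405.1, 149.2], [406.4, 241.4]] [ 93.3 101.1  92.3 101.2] [-90.9 179.9  89.2   0.5]
[460.3337579  199.56276697] [[487.2, 217.7], [485.6, 181.7], [433.7, 181.6], [434.8, 217.3]] [36.  51.9 35.8 52.4] [ -92.5 -179.9   88.4    0.4]
[ 537.47475832 -173.82375887] [[591.5, -87.8], [625.4, -223.2], [484.9, -259.5], [448.0, -124.8]] [139.6 145.1 139.7 148.2] [ -75.9 -165.5  105.3   14.5]
((456.7789306640625, 195.10350036621094), (89.55082702636719, 96.56114959716797), 89.89460754394531) ((536.9191284179688, -173.71414184570312), (150.1914520263672, 141.4300994873047), 14.946929931640625)
((537.4646606445312, -174.96859741210938), (163.0605926513672, 150.3410186767578), 15.012199401855469)
((457.63702392578125, 194.0696563720703), (90.5537109375, 100.53813934326172), 89.44639587402344)
```

Call:
play_rows(
  rows=[
    {"slide":[0,0,0],"delta_rot":[0,0,-0.97],"fingers":1},
    {"slide":[0,0,0],"delta_rot":[0,0,-0.97],"fingers":1},
    {"slide":[0,0,0],"delta_rot":[0,0,-0.97],"fingers":1},
    {"slide":[0,0,0],"delta_rot":[0,0,-0.97],"fingers":1},
    {"slide":[0,0,0],"delta_rot":[0,0,-0.97],"fingers":1},
    {"slide":[0,0,0],"delta_rot":[0,0,0],"fingers":1},
  ],
)

```text
time_s: 0.85
tcp_pos: [0.2558, 0.6244, 0.2261]
eef_rot: [180.0, 0.0, -0.1]
contact_force: [-0.5, 0.1, 0.3]
gripper_width: 0.0874
gripper_force: 0.0
```

Call:
play_rows(
  rows=[
    {"slide":[0.17,0.35,0],"delta_rot":[0,0,0],"fingers":1},
    {"slide":[0.17,0.35,0],"delta_rot":[0,0,0],"fingers":1},
    {"slide":[0.17,0.35,0],"delta_rot":[0,0,0],"fingers":1},
    {"slide":[0.17,0.35,0],"delta_rot":[0,0,0],"fingers":1},
    {"slide":[0.17,0.35,0],"delta_rot":[0,0,0],"fingers":1},
    {"slide":[0.17,0.35,0],"delta_rot":[0,0,0],"fingers":1},
    {"slide":[0.17,0.35,0],"delta_rot":[0,0,0],"fingers":1},
    {"slide":[0.17,0.35,0],"delta_rot":[0,0,0],"fingers":1},
  ],
)

```text
time_s: 1.85
tcp_pos: [0.46, 0.2027, 0.2268]
eef_rot: [-180.0, -0.0, -0.1]
contact_force: [1.5, 1.1, 0.5]
gripper_width: 0.0877
gripper_force: 0.0
```

Call:
play_rows(
  rows=[
    {"slide":[0,0,0],"delta_rot":[0,0,0],"fingers":1},
    {"slide":[0,0,0],"delta_rot":[0,0,0],"fingers":1},
  ],
)

```text
time_s: 2.1
tcp_pos: [0.4596, 0.2042, 0.2266]
eef_rot: [-180.0, -0.0, -0.2]
contact_force: [-0.3, 1.0, -0.5]
gripper_width: 0.0876
gripper_force: 0.0
```

Call:
play_rows(
  rows=[
    {"slide":[0.007,0.03,0.3],"delta_rot":[0,0,-0.04],"fingers":1},
    {"slide":[0,0,0.3],"delta_rot":[0,0,0],"fingers":1},
    {"slide":[0,0,0.3],"delta_rot":[0,0,0],"fingers":1},
    {"slide":[0,0,0.3],"delta_rot":[0,0,0],"fingers":1},
    {"slide":[0,0,0.1],"delta_rot":[0,0,0],"fingers":1},
    {"slide":[0,0,0.08],"delta_rot":[0,0,0],"fingers":1},
    {"slide":[0,0,0],"delta_rot":[0,0,0],"fingers":1},
    {"slide":[0,0,0],"delta_rot":[0,0,0],"fingers":1},
  ],
)

```text
time_s: 3.1
tcp_pos: [0.461, 0.2007, 0.0203]
eef_rot: [-179.9, -0.1, 0.2]
contact_force: [0.5, -0.5, 0.4]
gripper_width: 0.0873
gripper_force: 0.0
```

```bash
python3 - <<'E'
from plant import r
import cv2
c=r.capture("side"); cv2.imwrite("pics/s1.png",cv2.resize(c["image"][120:240,190:350],None,fx=5,fy=5))
s=r.get_state();print(s["tcp_pos"],s["eef_rot"],s["contact_force"])
E
```

```text
[0.46104303 0.2006293  0.02044043] [-1.79936189e+02 -7.05628401e-02  1.57646260e-01] [-0.45312196  0.25143045  0.11610789]
```

View pics/s1.png

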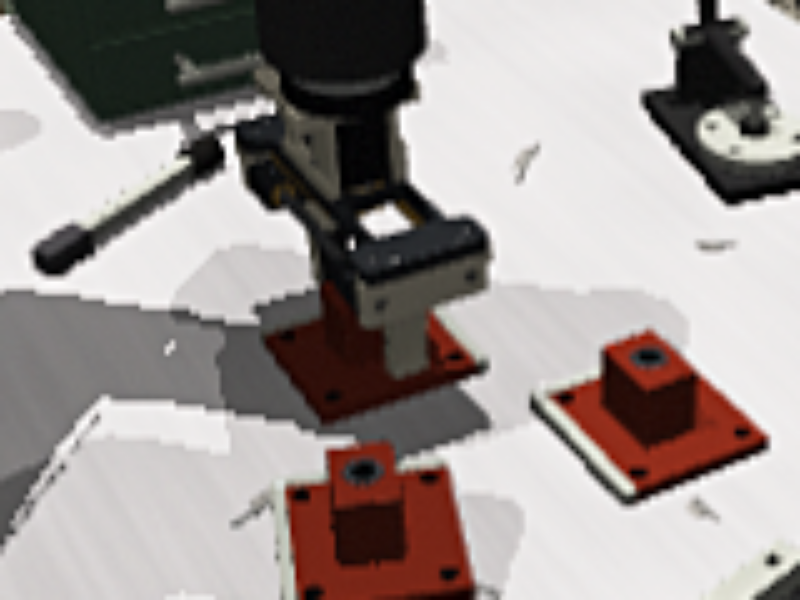

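The fingers straddle the boss of the left-most cover (crop ~(370,330)), whose visible -x and -y sides are red-brown. Next I lower slightly, close and lift.

Call:
play_rows(
  rows=[
    {"slide":[0,0,0.027],"delta_rot":[0,0,0],"fingers":1},
    {"slide":[0,0,0],"delta_rot":[0,0,0],"fingers":-1},
    {"slide":[0,0,0],"delta_rot":[0,0,0],"fingers":-1},
    {"slide":[0,0,0],"delta_rot":[0,0,0],"fingers":-1},
    {"slide":[0,0,0],"delta_rot":[0,0,0],"fingers":-1},
    {"slide":[0,0,0],"delta_rot":[0,0,0],"fingers":-1},
    {"slide":[0,0,0],"delta_rot":[0,0,0],"fingers":-1},
  ],
  squeeze=55,
)

```text
time_s: 4.03
tcp_pos: [0.4604, 0.1992, 0.0155]
eef_rot: [179.9, 0.0, 0.1]
contact_force: [-0.2, -2.6, 0.5]
gripper_width: 0.0359
gripper_force: 54.9
```

Call:
play_rows(
  rows=[
    {"slide":[0,0,0],"delta_rot":[0,0,0],"fingers":-1},
    {"slide":[0,0,-0.1],"delta_rot":[0,0,0],"fingers":-1},
    {"slide":[0,0,-0.2],"delta_rot":[0,0,0],"fingers":-1},
    {"slide":[0,0,-0.2],"delta_rot":[0,0,0],"fingers":-1},
    {"slide":[0,0,-0.2],"delta_rot":[0,0,0],"fingers":-1},
    {"slide":[0,0,0],"delta_rot":[0,0,0],"fingers":-1},
    {"slide":[0,0,0],"delta_rot":[0,0,0],"fingers":-1},
  ],
)

```text
time_s: 4.9
tcp_pos: [0.4593, 0.1993, 0.1187]
eef_rot: [179.9, 0.1, 0.1]
contact_force: [-0.1, 0.8, -8.2]
gripper_width: 0.0356
gripper_force: 54.9
```

Call:
play_rows(
  rows=[
    {"slide":[0.06,0.32,0],"delta_rot":[0,0,0],"fingers":-1},
    {"slide":[0.06,0.32,0],"delta_rot":[0,0,0],"fingers":-1},
    {"slide":[0.06,0.32,0],"delta_rot":[0,0,0],"fingers":-1},
    {"slide":[0.06,0.32,0],"delta_rot":[0,0,0],"fingers":-1},
    {"slide":[0.06,0.32,0],"delta_rot":[0,0,0],"fingers":-1},
    {"slide":[0.06,0.32,0],"delta_rot":[0,0,0],"fingers":-1},
    {"slide":[0.06,0.32,0],"delta_rot":[0,0,0],"fingers":-1},
    {"slide":[0.06,0.32,0],"delta_rot":[0,0,0],"fingers":-1},
  ],
)

```text
time_s: 5.9
tcp_pos: [0.5323, -0.1852, 0.1179]
eef_rot: [-180.0, 0.2, 0.1]
contact_force: [1.4, 0.3, -7.6]
gripper_width: 0.0361
gripper_force: 54.9
```

Call:
play_rows(
  rows=[
    {"slide":[0,0,0],"delta_rot":[0,0,-0.8],"fingers":-1},
    {"slide":[0,0,0],"delta_rot":[0,0,-0.8],"fingers":-1},
    {"slide":[0,0,0],"delta_rot":[0,0,-0.8],"fingers":-1},
    {"slide":[0,0,0],"delta_rot":[0,0,-0.8],"fingers":-1},
    {"slide":[0,0,0],"delta_rot":[0,0,0],"fingers":-1},
    {"slide":[0,0,0],"delta_rot":[0,0,0],"fingers":-1},
  ],
)

```text
time_s: 6.65
tcp_pos: [0.5328, -0.1838, 0.1192]
eef_rot: [-180.0, 0.1, 14.7]
contact_force: [-0.7, 0.2, -8.7]
gripper_width: 0.0354
gripper_force: 54.9
```

```bash
python3 - <<'E'
from plant import r
import cv2,pickle,numpy as np
s=r.get_state();print(s["tcp_pos"],s["eef_rot"],s["contact_force"],s["moment"])
p=s["tcp_pos"]; a=np.radians(14.9); R=np.array([[np.cos(a),-np.sin(a)],[np.sin(a),np.cos(a)]])
print("tcp in nest mm",R.T@(p[:2]-[.5373,-.1740])*1000)
c=r.capture("side"); cv2.imwrite("pics/s2.png",cv2.resize(c["image"][150:310,270:440],None,fx=3.7,fy=3.7))
E
```

```text
[ 0.5328279  -0.18376869  0.11918342] [-1.79953370e+02  1.17284699e-01  1.47144567e+01] [-0.71147649  0.18570532 -8.74250172] [-0.01532109 -0.06002548  0.0374072 ]
tcp in nest mm [-6.83357967 -8.29030469]
```

View pics/s2.png

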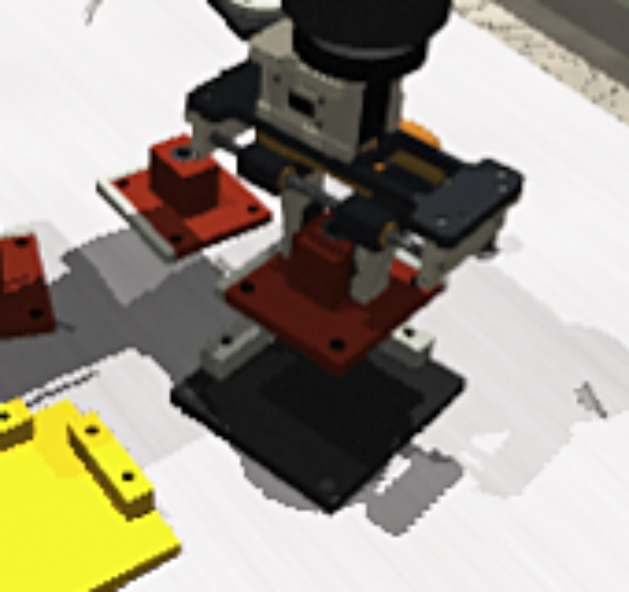

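The cover hangs level above the dark nest with its axes parallel to it. I back off the fences a little more and lower.

Call:
play_rows(
  rows=[
    {"slide":[-0.03,0.03,0.1],"delta_rot":[0,0,-0.04],"fingers":-1},
    {"slide":[0,0,0.15],"delta_rot":[0,0,0],"fingers":-1},
    {"slide":[0,0,0.15],"delta_rot":[0,0,0],"fingers":-1},
    {"slide":[0,0,0.1],"delta_rot":[0,0,0],"fingers":-1},
    {"slide":[0,0,0.06],"delta_rot":[0,0,0],"fingers":-1},
    {"slide":[0,0,0],"delta_rot":[0,0,0],"fingers":-1},
    {"slide":[0,0,0],"delta_rot":[0,0,0],"fingers":-1},
  ],
)

```text
time_s: 7.58
tcp_pos: [0.5309, -0.1895, 0.0372]
eef_rot: [180.0, -0.1, 15.0]
contact_force: [-0.3, 0.5, -7.9]
gripper_width: 0.0356
gripper_force: 54.9
```

Call:
play_rows(
  rows=[
    {"slide":[0,0,0.01],"delta_rot":[0,0,0],"fingers":-1},
    {"slide":[0,0,0.01],"delta_rot":[0,0,0],"fingers":-1},
    {"slide":[0,0,0],"delta_rot":[0,0,0],"fingers":-1},
  ],
)

```text
time_s: 7.95
tcp_pos: [0.5303, -0.1894, 0.0336]
eef_rot: [180.0, -0.0, 15.0]
contact_force: [0.1, 0.7, -8.4]
gripper_width: 0.0357
gripper_force: 54.9
```

Call:
play_rows(
  rows=[
    {"slide":[0,0,0.015],"delta_rot":[0,0,0],"fingers":-1},
    {"slide":[0,0,0.012],"delta_rot":[0,0,0],"fingers":-1},
    {"slide":[0,0,0],"delta_rot":[0,0,0],"fingers":-1},
  ],
)

```text
time_s: 8.32
tcp_pos: [0.5301, -0.1894, 0.0292]
eef_rot: [-180.0, 0.0, 15.0]
contact_force: [-1.3, -0.6, -8.8]
gripper_width: 0.0356
gripper_force: 54.9
```

Call:
play_rows(
  rows=[
    {"slide":[0,0,0.007],"delta_rot":[0,0,0],"fingers":-1},
    {"slide":[0,0,0],"delta_rot":[0,0,0],"fingers":-1},
  ],
)

```text
time_s: 8.57
tcp_pos: [0.5303, -0.1894, 0.0283]
eef_rot: [-180.0, 0.0, 15.0]
contact_force: [-0.0, 0.3, -9.0]
gripper_width: 0.0358
gripper_force: 54.9
```

Call:
play_rows(
  rows=[
    {"slide":[0,0,0.007],"delta_rot":[0,0,0],"fingers":-1},
    {"slide":[0,0,0],"delta_rot":[0,0,0],"fingers":-1},
  ],
)

```text
time_s: 8.82
tcp_pos: [0.5304, -0.1894, 0.0276]
eef_rot: [180.0, -0.0, 15.0]
contact_force: [0.1, 1.0, -6.0]
gripper_width: 0.0361
gripper_force: 54.9
```

Call:
play_rows(
  rows=[
    {"slide":[0,0,0.005],"delta_rot":[0,0,0],"fingers":-1},
    {"slide":[0,0,0],"delta_rot":[0,0,0],"fingers":-1},
  ],
)

```text
time_s: 9.07
tcp_pos: [0.5305, -0.1894, 0.0275]
eef_rot: [180.0, -0.0, 15.0]
contact_force: [-4.6, 3.1, 5.6]
gripper_width: 0.0354
gripper_force: 54.9
```

Call:
play_rows(
  rows=[
    {"slide":[0.02,0,0],"delta_rot":[0,0,0],"fingers":-1},
    {"slide":[0.02,0,0],"delta_rot":[0,0,0],"fingers":-1},
    {"slide":[0,0,0],"delta_rot":[0,0,0],"fingers":-1},
  ],
)

```text
time_s: 9.45
tcp_pos: [0.5363, -0.1883, 0.0275]
eef_rot: [180.0, -0.0, 15.0]
contact_force: [-4.5, -0.3, 6.0]
gripper_width: 0.0357
gripper_force: 54.9
```

Call:
play_rows(
  rows=[
    {"slide":[0.013,0,0],"delta_rot":[0,0,0],"fingers":-1},
    {"slide":[0.007,0,0],"delta_rot":[0,0,0],"fingers":-1},
    {"slide":[0,0,0],"delta_rot":[0,0,0],"fingers":-1},
  ],
)

```text
time_s: 9.82
tcp_pos: [0.5388, -0.1877, 0.0275]
eef_rot: [180.0, 0.0, 15.0]
contact_force: [-5.5, -0.9, 6.8]
gripper_width: 0.0356
gripper_force: 54.9
```

Call:
play_rows(
  rows=[
    {"slide":[0,-0.02,0],"delta_rot":[0,0,0],"fingers":-1},
    {"slide":[0,-0.02,0],"delta_rot":[0,0,0],"fingers":-1},
    {"slide":[0,-0.02,0],"delta_rot":[0,0,0],"fingers":-1},
    {"slide":[0,0,0],"delta_rot":[0,0,0],"fingers":-1},
  ],
)

```text
time_s: 10.32
tcp_pos: [0.538, -0.1782, 0.0275]
eef_rot: [179.9, -0.1, 15.0]
contact_force: [0.5, -3.3, 6.5]
gripper_width: 0.0357
gripper_force: 54.9
```

Call:
play_rows(
  rows=[
    {"slide":[0.007,0,0],"delta_rot":[0,0,0],"fingers":-1},
    {"slide":[0,0,0],"delta_rot":[0,0,0],"fingers":-1},
  ],
)

```text
time_s: 10.58
tcp_pos: [0.538, -0.1782, 0.0275]
eef_rot: [180.0, -0.0, 15.0]
contact_force: [-2.7, -4.5, 10.3]
gripper_width: 0.0358
gripper_force: 54.9
```

Call:
play_rows(
  rows=[
    {"slide":[0.007,0,0],"delta_rot":[0,0,0],"fingers":-1},
    {"slide":[0,0,0],"delta_rot":[0,0,0],"fingers":-1},
  ],
)

```text
time_s: 10.82
tcp_pos: [0.5381, -0.1781, 0.0275]
eef_rot: [180.0, 0.0, 15.0]
contact_force: [-6.3, -3.3, 12.5]
gripper_width: 0.0357
gripper_force: 54.9
```

Call:
play_rows(
  rows=[
    {"slide":[0,-0.013,0],"delta_rot":[0,0,0],"fingers":-1},
    {"slide":[0,0,0],"delta_rot":[0,0,0],"fingers":-1},
  ],
)

```text
time_s: 11.08
tcp_pos: [0.5384, -0.1767, 0.0275]
eef_rot: [179.9, -0.0, 15.0]
contact_force: [-3.8, -8.3, 8.8]
gripper_width: 0.0356
gripper_force: 54.9
```

Call:
play_rows(
  rows=[
    {"slide":[0,-0.007,0],"delta_rot":[0,0,0],"fingers":-1},
    {"slide":[0,0,0],"delta_rot":[0,0,0],"fingers":-1},
  ],
)

```text
time_s: 11.32
tcp_pos: [0.5384, -0.1766, 0.0275]
eef_rot: [179.9, -0.0, 15.0]
contact_force: [-1.6, -15.5, 5.9]
gripper_width: 0.0355
gripper_force: 54.9
```

```bash
cat >n.py <<'E'
from plant import r
import numpy as np
s=r.get_state(); a=np.radians(14.95); R=np.array([[np.cos(a),-np.sin(a)],[np.sin(a),np.cos(a)]])
print("nest mm",(R.T@(s["tcp_pos"][:2]-[.5373,-.1740])*1000).round(2),"F nest",(R.T@s["contact_force"][:2]).round(1),s["contact_force"][2].round(1),"M",(R.T@s["moment"][:2]).round(2),s["moment"][2].round(3),"rot",s["eef_rot"].round(2))
E
python3 n.py
```

```text
nest mm [ 0.35 -2.83] F nest [ -5.5 -14.6] 5.9 M [-5.14  1.86] 0.195 rot [ 1.7986e+02 -1.0000e-02  1.5050e+01]
```

Call:
play_rows(
  rows=[
    {"slide":[0.007,0,0],"delta_rot":[0,0,0],"fingers":-1},
    {"slide":[0,0,0],"delta_rot":[0,0,0],"fingers":-1},
  ],
)

```text
time_s: 11.58
tcp_pos: [0.5384, -0.1766, 0.0275]
eef_rot: [179.9, 0.1, 15.0]
contact_force: [-4.6, -16.1, 9.1]
gripper_width: 0.0359
gripper_force: 54.9
```

```bash
python3 n.py
```

```text
nest mm [ 0.34 -2.82] F nest [ -8.6 -14.4] 9.1 M [-5.17  2.78] 0.261 rot [1.7989e+02 9.0000e-02 1.5030e+01]
```

Call:
play_rows(
  rows=[
    {"slide":[0.007,0,0],"delta_rot":[0,0,0],"fingers":-1},
    {"slide":[0,0,0],"delta_rot":[0,0,0],"fingers":-1},
  ],
)

```text
time_s: 11.82
tcp_pos: [0.5383, -0.1767, 0.0275]
eef_rot: [179.9, 0.2, 15.0]
contact_force: [-8.2, -16.9, 12.0]
gripper_width: 0.0356
gripper_force: 54.9
```

```bash
python3 n.py
```

```text
nest mm [ 0.31 -2.83] F nest [-12.3 -14.2] 12.0 M [-5.27  3.77] 0.373 rot [179.9    0.18  15.01]
```

Call:
play_rows(
  rows=[
    {"slide":[0,0,0.002],"delta_rot":[0,0,-0.06],"fingers":-1},
    {"slide":[0,0,0],"delta_rot":[0,0,0],"fingers":-1},
  ],
)

```text
time_s: 12.08
tcp_pos: [0.5384, -0.1766, 0.0274]
eef_rot: [179.9, 0.2, 15.2]
contact_force: [-8.2, -17.6, 15.4]
gripper_width: 0.0356
gripper_force: 54.9
```

```bash
python3 n.py
```

```text
nest mm [ 0.38 -2.8 ] F nest [-12.5 -14.8] 15.4 M [-5.02  4.07] -0.116 rot [1.7991e+02 1.6000e-01 1.5250e+01]
```

Call:
play_rows(
  rows=[
    {"slide":[0.004,0,0],"delta_rot":[0,0,-0.06],"fingers":-1},
    {"slide":[0,0,0],"delta_rot":[0,0,0],"fingers":-1},
  ],
)

```text
time_s: 12.32
tcp_pos: [0.5384, -0.1765, 0.0274]
eef_rot: [179.9, 0.2, 15.5]
contact_force: [-9.8, -16.9, 15.7]
gripper_width: 0.0358
gripper_force: 55.0
```

```bash
python3 n.py
```

```text
nest mm [ 0.43 -2.73] F nest [-13.8 -13.8] 15.7 M [-5.02  4.6 ] -0.374 rot [179.92   0.2   15.48]
```

Call:
play_rows(
  rows=[
    {"slide":[0.01,-0.005,0.002],"delta_rot":[0,0,0.05],"fingers":-1},
    {"slide":[0.01,-0.005,0.002],"delta_rot":[0,0,0],"fingers":-1},
    {"slide":[0,0,0],"delta_rot":[0,0,0],"fingers":-1},
  ],
  squeeze=60,
)

```text
time_s: 12.7
tcp_pos: [0.5385, -0.1764, 0.0274]
eef_rot: [179.9, 0.5, 15.2]
contact_force: [-18.3, -29.4, 26.1]
gripper_width: 0.0356
gripper_force: 60.0
```

```bash
python3 n.py
```

```text
nest mm [ 0.5 -2.6] F nest [-25.3 -23.7] 26.1 M [-8.14  8.12] -0.169 rot [179.87   0.46  15.25]
```

Call:
play_rows(
  rows=[
    {"slide":[0,0,0],"delta_rot":[0,0.06,0],"fingers":-1},
    {"slide":[0,0,0],"delta_rot":[0,0,0],"fingers":-1},
  ],
)

```text
time_s: 12.95
tcp_pos: [0.5386, -0.1764, 0.0274]
eef_rot: [179.9, 0.2, 15.3]
contact_force: [-16.3, -28.1, 25.4]
gripper_width: 0.0361
gripper_force: 60.0
```

```bash
python3 n.py
```

```text
nest mm [ 0.61 -2.63] F nest [-23.  -22.9] 25.4 M [-8.14  8.23] -0.194 rot [1.7987e+02 1.7000e-01 1.5260e+01]
```

Call:
play_rows(
  rows=[
    {"slide":[0,0,0],"delta_rot":[0,0.05,0],"fingers":-1},
    {"slide":[0,0,0],"delta_rot":[0,0,0],"fingers":-1},
  ],
)

```text
time_s: 13.2
tcp_pos: [0.5386, -0.1763, 0.0274]
eef_rot: [179.9, -0.0, 15.3]
contact_force: [-15.0, -27.6, 26.4]
gripper_width: 0.036
gripper_force: 60.0
```

```bash
python3 n.py; python3 - <<'E'
from plant import r
import cv2,numpy as np
c=r.capture("side")["image"][180:300,300:410];t=r.capture("top")["image"][165:245,345:425]
o=np.zeros((560,800,3),np.uint8);a=cv2.resize(c,(440,480),interpolation=cv2.INTER_CUBIC);b=cv2.resize(t,(350,350),interpolation=cv2.INTER_CUBIC)
o[:480,:440]=a;o[:350,445:795]=b;cv2.imwrite("pics/fin.png",cv2.convertScaleAbs(o,alpha=1.4))
E
```

```text
nest mm [ 0.67 -2.61] F nest [-21.6 -22.8] 26.4 M [-8.05  8.36] -0.172 rot [ 1.7987e+02 -5.0000e-02  1.5270e+01]
```

View pics/fin.png

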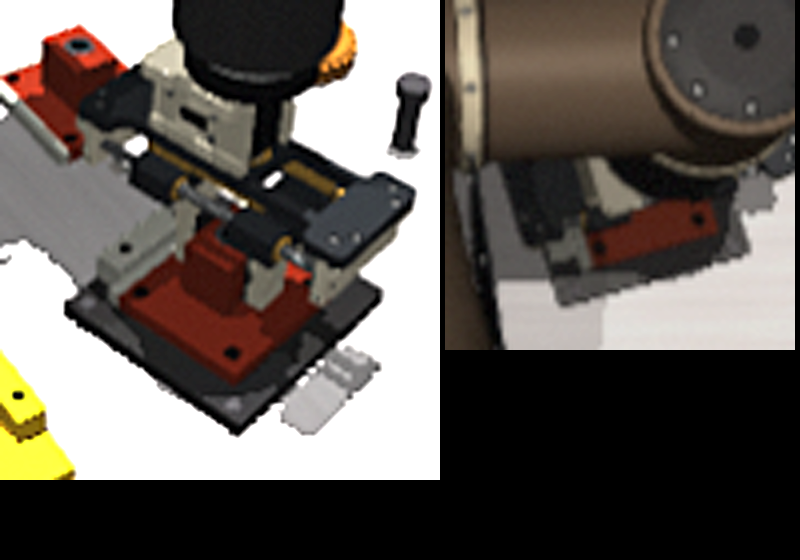

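```bash
python3 - <<'E'
from h import *
c=pickle.load(open("side0.pkl","rb"))
a=np.radians(15.1);R=np.array([[np.cos(a),-np.sin(a)],[np.sin(a),np.cos(a)]])
f=lambda u,v,z:(plane(c,[[300+u/4-.4,180+v/4-.4]],z)[0]-[.5373,-.1740])@R*1000
print("cover front",f(235,380,.022),"cover left",f(120,292,.022))
print("bed front",f(237,430,.012),"left",f(66,300,.012),"right",f(381,288,.012))
E
```

```text
cover front [-55.696061   -53.81657563] cover left [-49.2193953   41.55232897]
bed front [-76.77589002 -72.85379418] left [-70.27409398  67.45353506] right [ 76.06276451 -69.62546729]
```

The cover lies flat on the bed. Its front corner is about (21,19) mm from the bed's front corner, against (20,20) mm when seated, with about 22 N on each fence and little yaw moment. I check that it holds steady, then hand in.

Call:
play_rows(
  rows=[
    {"slide":[0.003,0,0],"delta_rot":[0,0,0],"fingers":-1},
    {"slide":[0,0,0],"delta_rot":[0,0,0],"fingers":-1},
    {"slide":[0,0,0],"delta_rot":[0,0,0],"fingers":-1},
    {"slide":[0,0,0],"delta_rot":[0,0,0],"fingers":-1},
  ],
)

```text
time_s: 13.8
tcp_pos: [0.5386, -0.1763, 0.0274]
eef_rot: [179.9, 0.0, 15.3]
contact_force: [-17.0, -28.9, 27.3]
gripper_width: 0.0356
gripper_force: 60.0
```

```bash
python3 n.py; python3 -c "
from plant import r
print(r.close_job())"
```

```text
nest mm [ 0.65 -2.59] F nest [-23.8 -23.6] 27.3 M [-8.13  8.83] -0.165 rot [179.88   0.    15.26]
the job is handed in; nothing more can be done
None
```

I handed the job in at 13.8 s with the left-most cover flat on the dark nest's bed, still gripped at 60 N and pressed at about 24 N against each fence; nothing else was touched, and the hand-in returned no verdict.

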